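# Shut the microcentrifuge and quick-spin the tubes

## Task

The rotor of the microcentrifuge is loaded: push its open lid over from the outside so that it swings shut without slamming, press it down near the front until the catch takes it, and only then press the green quick-spin key with a fingertip. Finish with that key held down, because the rotor spins only while it is pressed. Use the fingers for pushing only: do not pinch the lid or touch its inner side or the rotor, do not press the grey release key, and leave everything else on the bench where it stands.

Things in the scene. Friction and masses are not known exactly. Their poses are not given: they have to be found in the camera images.
- centrifuge: Ivory benchtop microcentrifuge, blue waistline, fixed, 235 mm deep (x), 210 mm wide (y). Origin: centre of its underside, on the bench; x runs from its front (key panel) to its back (lid hinge), y to the left seen from the front, z up. The deck round the rotor bowl is 106 mm high. The front 57 mm is a black key panel sloping at 20 degrees, 80 mm high in front, 101 mm behind.
- lid (a joint): Angle of the flat ivory lid, rad: 0 shut and caught, 1.57 straight up, 1.95 fully back. Starts open, leaning back a little. Damped hinge with friction: it stays put from about 1.3 to 1.85; forward of about 1.05 it sinks by its own weight in 1.5 to 4 s and rests ajar on its catch at about 0.08 (front edge 12 mm up). 5 to 8 N down near the front snaps it past the catch, which keeps it shut.
- lid_hinge (a point): On the hinge axis at mid width; in the centrifuge's frame x +106, y 0, z +113 mm; the axis is along that frame's y. This point's frame turns with the lid: -x along the lid to its front edge (162 mm off), z out of the outer face (16 mm off); the inner face is 7 mm off, towards -z. Lid 186 mm wide. It opens to the back, so it is pushed shut from behind.
- lid_press (a point): Point on the lid's outer (upper) face at mid width, 140 mm from the hinge axis and 22 mm from the front edge; at 129 mm height when the lid is shut. A good place to press it down.
- lid_liner (a point): Middle of the grey liner on the lid's inner face, 138 x 170 mm, 3 mm thick, with a black seal. Contaminated side: not to be touched.
- rotor: Aluminium rotor, 114 mm across, with coloured capped microtubes, in the bowl below the deck. Not to be touched. Origin on its axis, under the rotor.
- spin_key (a joint): Travel of the round green quick-spin key, m: 0 = up, 0.0045 = fully down; sprung, about 2 N to start and 4.5 N to bottom. It moves along the panel's normal, that is down and slightly backward (20 degrees off vertical).
- spin_key_top (a point): Centre of the top of the green key (20 mm across, 8 mm off the panel), at the right-hand end of the panel seen from the front; z is the panel's normal. With the lid shut, the lid's front edge is about 35 mm behind this point and its top about 33 mm higher.
- release_key (a joint): Travel of the round grey lid-release key, m, 0 = up, at the left-hand end of the panel, 136 mm from the green key, same size. Not to be pressed.
- wash_bottle: White squeeze bottle with blue cap and bent spout, 66 mm across, 216 mm tall; stands loose on the bench. Origin: centre of its underside. Leave alone.
- stain_bottle: Amber dropper bottle with blue bulb, 34 mm across, 93 mm tall; stands loose on the bench. Origin: centre of its underside. Leave alone.
- oil_bottle: Pale dropper bottle with black bulb, 34 mm across, 93 mm tall; stands loose on the bench. Origin: centre of its underside. Leave alone.
- tube_rack: Orange microtube rack, 70 x 150 x 43 mm with its tubes; stands loose on the bench. Origin: centre of its underside. Leave alone.
- slide_box: Closed blue slide box, 86 x 101 x 36 mm; stands loose on the bench. Origin: centre of its underside. Leave alone.
- coverslip_carton: Red carton, 55 x 60 x 45 mm; stands loose on the bench. Origin: centre of its underside. Leave alone.
- bench_timer: Small white timer lying flat, 45 x 65 x 32 mm; stands loose on the bench. Origin: centre of its underside. Leave alone.

How it is judged:
By the outcome, as a careful person would: the job done as asked, in the order asked, and still so for the second after the job is handed in, while the arm keeps its last pose, push and grip.
It also fails if it takes over 51 s, if anything falls off the work surface, if the arm or the gripper's body presses on something with over 40 N, if the wrist force passes 120 N, or if a joint passes its speed limit or range.

## Robot

A 6-joint arm with a two-finger parallel gripper is mounted at the origin on the work surface. World frame = base frame: x ahead of the robot, y to its left, z up, the work surface at z = 0. Lengths are in m, angles in rad, forces in N, time in s.
With the tool pointing down it reaches from about 0.35 to 0.875 m from the base axis. Payload 4.2 kg.
Tool frame: the origin (TCP) lies between the finger pads; the fingertips stand bot.tcp_to_tips ahead of it and the grasp point (between the pads) lies 8 mm behind it (bot.tcp_to_tips is the distance from the TCP to the fingertips, in m); z points along the fingers, y is the line along which they close (so a half turn about z gives the same grasp; the last joint's range is limited). The gripper opens to 87 mm and grips with 3 to 60 N. Pads are 19 mm wide; open, the fingers measure 117 mm over their backs; the gripper's body (75 mm by 190 mm) begins 51 mm behind the grasp point.
Start: joints at [0.259, 0.385, 0.008, 0, -1.194, -0.259], TCP at [0.625, 0, 0.234] pointing down, gripper open.
Joint ranges: [-3.14, 3.14], [-1.21, 2.06], [-1.07, 1.41], [-3.16, 2.05], [-2.99, -0.16], [-3.1, 3.1]. Speed limits (rad/s): [2.79, 2.79, 3.14, 3.14, 3.14, 3.14].

## Interface

Orientations are given as [roll, pitch, yaw] about the fixed x, y, z axes, in that order (R = Rz(yaw) Ry(pitch) Rx(roll)).
In Python, from plant import bot gives the robot as it stands.
- The arm moves only by the tool send_rows, never from a script. Its argument "increments" is one flat list of numbers, 7 for each row, row after row: the finger opening in mm, from 0 to 87, then the shift along the tool's x, y, z in units of 40 mm (1.0 is 40 mm), then the turn, a rotation vector about the tool's x, y, z in units of 5 degrees (1.0 is 5 degrees). In form: [claw, dx, dy, dz, ax, ay, az, claw, dx, dy, dz, ax, ay, az, ...]. A call has 1 to 10 rows; each row shifts and turns the commanded pose from where the row before left it, along the tool's axes as they then stand; what a row does not reach is not made up. A row lasts 1/8 s, in which the tool goes at most 62.5 mm and 10.7 degrees, less where a joint would pass 70% of its speed; a pose out of reach is approached as far as the arm can. A call is refused whole if a number of a shift passes 1 or a number of a turn 1, either way. A call with a gripper value outside its range is refused whole. The fingers move at their own pace and stop on an object; "newtons" is the grip in N (left out, the last holds). Time passes only in rows, so rows that do not move let the fingers close. It gives the time, the measured TCP pose, the force, the opening and the grip force at its end, in the units of the state.
- bot.sense(): the state, without advancing time (a new reading comes with each control period).
- bot.get_image(name): name is "scene" or "side" or "wrist"; returns a dict with "image" (420x560x3 uint8, red, green, blue), "fx", "fy", "cx", "cy" (pixels), "rvec" (rotation vector, rad) and "tvec" (3), from world to camera coordinates, as OpenCV has them. Camera axes: x right, y down, z forward; pixel columns grow to the right and rows downward; lengths in m; the calibration is good to about 2 mm. The wrist camera is an equidistant fisheye: a pixel r from the principal point sees the ray r / f radians off the axis. A picture is of the moment at which its call begins. There is no depth.
- bot.close_job(): hands the job in; it is judged then, once.
The state is a dict: "t": time; "joint_pos": joint angles; "joint_velocities": joint speeds; "joint_efforts": joint torques, N m; "ee_pos": TCP position; "tcp_rot": TCP orientation; "ft_force": force on the tool from outside, world axes, zero at the start; "ft_torque": the same for the moment, N m; "gripper_width": finger opening in m; "gripper_force": force on a finger pad.
Only numpy, scipy, OpenCV 4.12 (cv2) and the standard library are available. Lean on these libraries where they do the work, as an engineer would, in place of code of your own. Each camera call takes 0.05 s, during which the arm holds its last target. There are 200 camera calls.

## Working session

There is one attempt and no reset: what is moved stays moved. The work goes in short steps, Python scripts to look and compute and a tool call to move; the robot and the scene stay as the last step left them, time stands still between calls to the robot, and variables do not carry over. Pictures are saved under pics/ and viewed, at most 10 in all, crops included, and the job is handed in when it is done.

Besides the shell and the picture viewer there is one more tool, called after ">>>" as a command line: name --argument value ..., lists and objects as JSON in quotes. send_rows: Moves the arm, as the interface text tells. Its arguments: {"type":"object","properties":{"increments":{"type":"array"},"newtons":{"type":"number"}},"required":["increments"]}

```bash
mkdir -p pics
python3 - <<'E'
from plant import bot
import cv2,numpy as np,json
for n in ("scene","side"):
    d=bot.get_image(n); cv2.imwrite(f"pics/{n}0.png",d["image"][:,:,::-1])
    R=cv2.Rodrigues(np.array(d["rvec"],float))[0]
    print(n,d["fx"],d["cx"],d["cy"],"campos",-R.T@np.array(d["tvec"]).ravel())
print(bot.sense(),bot.tcp_to_tips)
E
```

```text
scene 514.6385420417535 278.28660905085826 207.1644164542315 campos [1.30009375 0.47907519 1.56262373]
side 524.713973199219 272.75349595820796 209.07640644399822 campos [-0.12685545 -0.80451756  1.07647538]
{'t': 0.1, 'joint_pos': array([ 2.58593246e-01,  3.85472390e-01,  6.80028156e-03, -4.37363959e-04,
       -1.19397921e+00, -2.58577563e-01]), 'joint_velocities': array([-0.00023065, -0.00034368,  0.00200967,  0.00049714, -0.00011434,
        0.00024439]), 'joint_efforts': array([ 1.65357815e-04, -3.91689312e+01,  1.87934643e+01,  4.23187181e+00,
        1.34990664e-02, -6.93199490e-05]), 'ee_pos': array([6.24504241e-01, 1.95638485e-05, 2.32587784e-01]), 'tcp_rot': array([ 3.13969539e+00, -8.14701801e-05, -1.57094188e+00]), 'ft_force': array([-0.72114157,  0.51921754,  0.39235617]), 'ft_torque': array([ 0.02538523, -0.03722938,  0.03919024]), 'gripper_force': 0.0, 'gripper_width': 0.08715235329564296} 0.011
```

View pics/scene0.png

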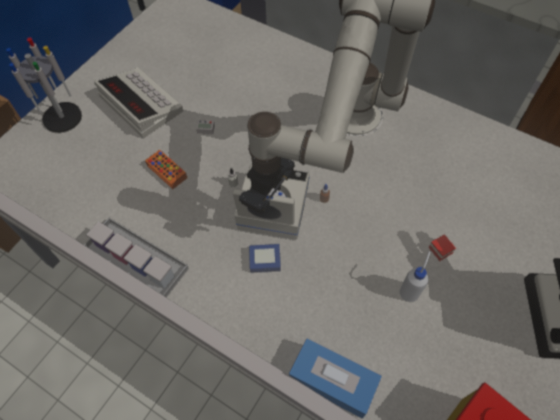

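View pics/side0.png

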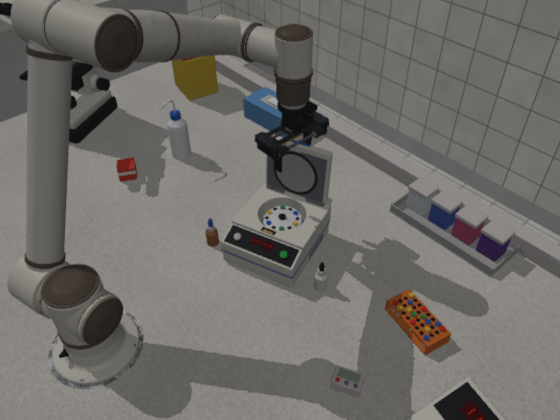

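The scene view has the arm hiding most of the centrifuge, with the slide box at (264,257) behind it. The side view shows the green key near (284,254), the grey key near (237,236), the rotor near (282,216) and the open lid behind it. The gripper is close to the lid.

```bash
cat > h.py <<'E'
import cv2,numpy as np
from plant import bot
def cam(n):
    d=bot.get_image(n); d["R"]=cv2.Rodrigues(np.array(d["rvec"],float))[0]; d["t"]=np.array(d["tvec"],float).ravel(); return d
def cast(d,u,v,z):
    r=d["R"].T@np.array([(u-d["cx"])/d["fx"],(v-d["cy"])/d["fy"],1]); c=-d["R"].T@d["t"]
    return c+r*(z-c[2])/r[2]
def proj(d,P):
    p=(d["R"]@np.atleast_2d(P).T).T+d["t"]; return np.c_[d["fx"]*p[:,0]/p[:,2]+d["cx"],d["fy"]*p[:,1]/p[:,2]+d["cy"]]
def blob(m,box):
    x0,y0,x1,y1=box; k=np.zeros_like(m); k[y0:y1,x0:x1]=m[y0:y1,x0:x1]
    n,_,s,c=cv2.connectedComponentsWithStats(k); i=1+np.argmax(s[1:,4]); return c[i],s[i]
E
python3 - <<'E'
from h import *
d=cam("side"); im=d["image"]; hsv=cv2.cvtColor(im,cv2.COLOR_RGB2HSV)
g=cv2.inRange(hsv,(45,90,60),(85,255,255)); G,s=blob(g,(275,245,295,265)); print(G,s)
w=cv2.inRange(hsv,(0,0,110),(180,70,255)); W,s2=blob(w,(231,230,244,243)); print(W,s2)
a,b=cast(d,*G,.094),cast(d,*W,.094); print(a,b,np.linalg.norm(a-b))
y=b-a; yaw=np.arctan2(y[1],y[0])-np.pi/2; print("yaw",yaw)
c,sn=np.cos(yaw),np.sin(yaw); R=np.array([[c,-sn],[sn,c]])
o=(a+b)[:2]/2-R@np.array([-.091,0]); print("origin",o)
F=lambda x,y,z:np.r_[o+R@np.array([x,y]),z]
L=lambda r,y,n,th:F(.106-r*np.cos(th)+n*np.sin(th),y,.113+r*np.sin(th)+n*np.cos(th))
big=cv2.resize(im[120:300,180:360],None,fx=3.3,fy=3.3,interpolation=cv2.INTER_CUBIC)[:,:,::-1].copy()
def dr(P,col):
    for u,v in proj(d,P): cv2.circle(big,(int((u-180)*3.3),int((v-120)*3.3)),2,col,-1)
dr([F(x,y,.106) for x in(-.06,.1175) for y in(-.105,.105)]+[F(-.1175,y,z) for y in(-.105,.105) for z in(0,.08)],(0,0,255))
for th,col in((1.6,(255,0,0)),(1.7,(0,200,0)),(1.8,(255,0,255))): dr([L(.162,y,-.007,th) for y in(-.093,.093)],col)
cv2.imwrite("pics/c1.png",big)
for n,z,box in(("amber",.04,(203,215,222,250)),):pass
E
```

```text
[283.18367347 253.81632653] [280 250   8   8  49]
[236.60714286 235.82142857] [234 233   6   6  28]
[ 0.46756011 -0.14012384  0.094     ] [ 0.4191355  -0.01197513  0.094     ] 0.13699282522685619
yaw 0.36129170315499093
origin [ 0.52847294 -0.04388255]
```

View pics/c1.png

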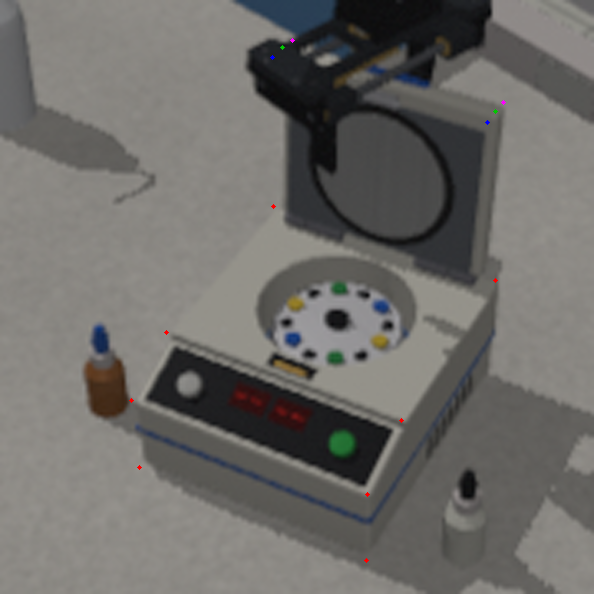

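>>> send_rows --increments '[87,0,0,-0.8,0,0,0,87,0,0,-0.8,0,0,0,87,0,0,-0.8,0,0,0,87,0,0,0,0,0,-0.83,0,0,0,0,0,0,-0.83,0,0,0,0,0,0,-0.83,0,0,0,0,0,0,-0.83,0,0,0,0,0,0,-0.83,0,0.09,-0.7,0,0,0,0,0,0.09,-0.7,0,0,0,0]' --newtons 20

```text
t: 1.4
ee_pos: [0.6803, 0.0133, 0.3296]
tcp_rot: [3.141, 0.0, -1.209]
ft_force: [0.2, 0.4, -0.3]
gripper_width: 0.0351
gripper_force: 0.0
```

>>> send_rows --increments '[0,0,-0.7,0,0,0,0,0,0,-0.7,0,0,0,0,0,0,0,0,0,0,0,0,0,0,0,0,0,0]'

```text
t: 1.9
ee_pos: [0.7319, 0.0328, 0.329]
tcp_rot: [3.14, 0.0, -1.209]
ft_force: [-0.8, 0.7, 0.6]
gripper_width: 0.0018
gripper_force: 0.0
```

```bash
cat >> h.py <<'E'
from scipy.spatial.transform import Rotation as Ro
yaw=.3613; o=np.array([.52847,-.04388]); Rc=Ro.from_euler("z",yaw).as_matrix()
F=lambda x,y,z:Rc@[x,y,z]+np.r_[o,0]
def cf(p): return Rc.T@(np.array(p)-np.r_[o,0])
def st():
    s=bot.sense(); R=Ro.from_euler("xyz",s["tcp_rot"]); tip=s["ee_pos"]+R.as_matrix()[:,2]*bot.tcp_to_tips
    print("t",s["t"],"tcp cf",cf(s["ee_pos"]).round(4),"tip cf",cf(tip).round(4),"F cf",(Rc.T@s["ft_force"]).round(2),"w",s["gripper_width"]); return s,R
def go(P,s,R): # tool-axis units from measured tip to cf point P
    tip=s["ee_pos"]+R.as_matrix()[:,2]*bot.tcp_to_tips
    print("units",(R.as_matrix().T@(F(*P)-tip)/.04).round(3))
E
python3 - <<'E'
from h import *
s,R=st(); go((.205,0,.235),s,R); print((Rc.T@R.as_matrix()).round(3))
d=cam("side"); im=d["image"]
L=lambda r,y,n,th:F(.106-r*np.cos(th)+n*np.sin(th),y,.113+r*np.sin(th)+n*np.cos(th))
big=cv2.resize(im[80:300,180:380],None,fx=2.7,fy=2.7,interpolation=cv2.INTER_CUBIC)[:,:,::-1].copy()
for th,col in((1.6,(255,0,0)),(1.7,(0,200,0)),(1.8,(255,0,255))):
  for u,v in proj(d,[L(.162,y,-.007,th) for y in(-.093,.093)]): cv2.circle(big,(int((u-180)*2.7),int((v-80)*2.7)),2,col,-1)
cv2.imwrite("pics/c2.png",big)
E
```

```text
t 1.9 tcp cf [ 2.174e-01 -1.000e-04  3.290e-01] tip cf [ 2.174e-01 -1.000e-04  3.180e-01] F cf [-0.47  0.91  0.58] w 0.0018069887544433436
units [-0.003  0.307  2.076]
[[ 0.001 -1.    -0.001]
 [-1.    -0.001  0.   ]
 [-0.     0.001 -1.   ]]
```

View pics/c2.png

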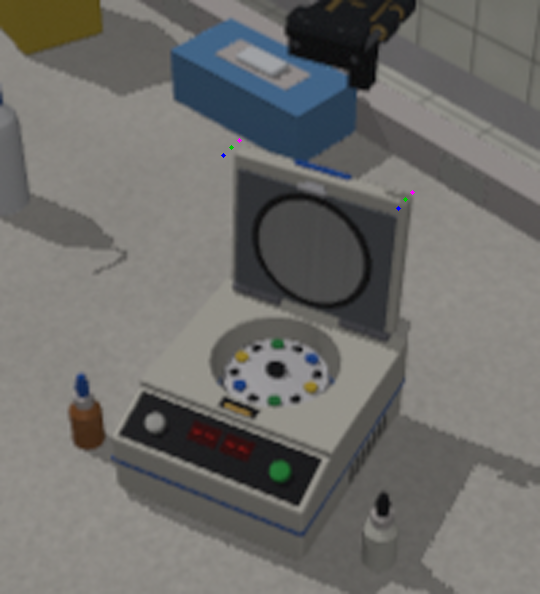

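The lid stands untouched at about 1.67 rad, with its top corners at crop pixels (237,158) and (400,200). The closed gripper is above and behind it. I lower it and start pushing.

>>> send_rows --increments '[0,0,0,0.7,0,0,0,0,0,0,0.7,0,0,0,0,0,0,0.68,0,0,0,0,0,0.5,0,0,0,0,0,0,0.5,0,0,0,0,0,0,0.15,0,0,0,0,0,0,0.15,0,0,0,0,0,0,0.15,0,0,0,0,0,0,0.15,0,0,0,0,0,0,0.15,0,0,0,0]'

```text
t: 3.2
ee_pos: [0.6666, 0.0081, 0.2462]
tcp_rot: [3.142, -0.0, -1.209]
ft_force: [1.3, 0.2, 1.4]
gripper_width: 0.0006
gripper_force: 0.5
```

```bash
python3 -c "
from h import *
s,R=st(); go((.054,0,.235),s,R)"
```

```text
t 3.2 tcp cf [ 1.476e-01 -2.000e-04  2.462e-01] tip cf [ 1.476e-01 -2.000e-04  2.352e-01] F cf [ 1.33 -0.28  1.4 ] w 0.0006125529701702591
units [-0.007  2.341  0.004]
```

>>> send_rows --increments '[0,0,0.15,0,0,0,0,0,0,0.15,0,0,0,0,0,0,0.15,0,0,0,0,0,0,0.15,0,0,0,0,0,0,0.15,0,0,0,0,0,0,0.15,0,0,0,0,0,0,0.15,0,0,0,0,0,0,0.15,0,0,0,0,0,0,0.15,0,0,0,0,0,0,0.15,0,0,0,0]'

```text
t: 4.45
ee_pos: [0.6102, -0.0133, 0.2463]
tcp_rot: [3.141, 0.0, -1.209]
ft_force: [0.7, 0.6, 0.1]
gripper_width: 0.0005
gripper_force: 0.2
```

Run:
```python
from h import *
s,R=st(); go((.05,0,.235),s,R)
d=cam("side"); cv2.imwrite("pics/c3.png",cv2.resize(d["image"][80:300,180:380],None,fx=2.7,fy=2.7)[:,:,::-1])
```

```text
t 4.45 tcp cf [ 0.0873 -0.0003  0.2463] tip cf [ 0.0873 -0.0003  0.2353] F cf [0.86 0.35 0.05] w 0.00047978196054817706
units [-0.007  0.933  0.008]
```

View pics/c3.png

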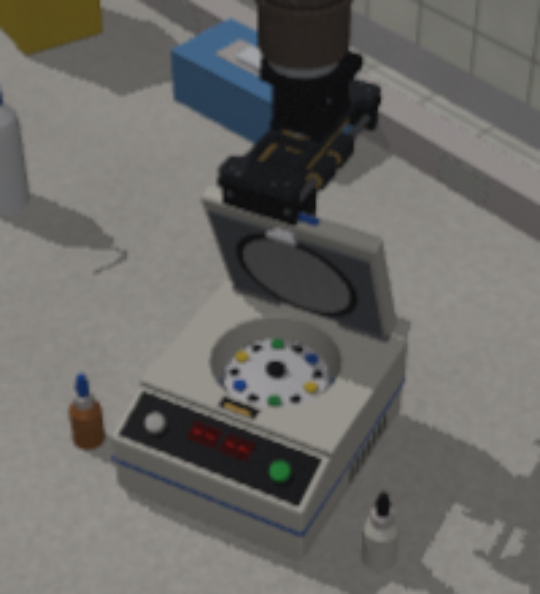

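The lid has swung forward to roughly 1.2 rad, with its front edge from (210,195) to (380,240). I keep pushing.

>>> send_rows --increments '[0,0,0.14,0,0,0,0,0,0,0.14,0,0,0,0,0,0,0.14,0,0,0,0,0,0,0.14,0,0,0,0,0,0,0.14,0,0,0,0,0,0,0.12,0,0,0,0,0,0,0.1,0,0,0,0,0,0,0,0,0,0,0,0,0,0,0,0,0,0,0,0,0,0,0,0,0]'

```text
t: 5.75
ee_pos: [0.5764, -0.0261, 0.2463]
tcp_rot: [3.142, -0.0, -1.209]
ft_force: [0.8, -0.1, -0.1]
gripper_width: 0.0008
gripper_force: 0.0
```

>>> send_rows --increments '[0,0,0,0,0,0,0,0,0,0,0,0,0,0,0,0,0,0,0,0,0,0,0,0,0,0,0,0,0,0,0,0,0,0,0,0,0,0,0,0,0,0,0,0,0,0,0,0,0,0,0,0,0,0,0,0,0,0,0,0,0,0,0,0,0,0,0,0,0,0]'

```text
t: 7.0
ee_pos: [0.5763, -0.0261, 0.2464]
tcp_rot: [-3.142, 0.0, -1.209]
ft_force: [-0.7, -0.4, -0.1]
gripper_width: 0.0005
gripper_force: 0.0
```

Run:
```python
from h import *
s,R=st(); go((-.034,0,.155),s,R)
d=cam("side"); cv2.imwrite("pics/c4.png",cv2.resize(d["image"][80:300,180:380],None,fx=2.7,fy=2.7)[:,:,::-1])
```

```text
t 7.0 tcp cf [ 0.051  -0.0003  0.2464] tip cf [ 0.051  -0.0003  0.2354] F cf [-0.75 -0.12 -0.11] w 0.0005279166047110217
units [-0.009  2.125  2.009]
```

View pics/c4.png

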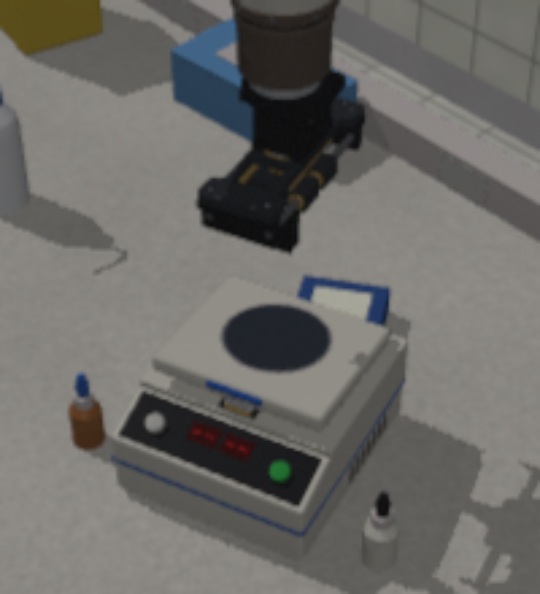

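The lid is sinking and is almost down, with its blue front strip at (233,393). I move above the press point.

>>> send_rows --increments '[0,0,0.53,0,0,0,0,0,0,0.53,0,0,0,0,0,0,0.53,0,0,0,0,0,0,0.53,0,0,0,0,0,0,0,0.5,0,0,0,0,0,0,0.5,0,0,0,0,0,0,0.5,0,0,0,0,0,0,0.4,0,0,0,0,0,0,0,0,0,0,0,0,0,0,0,0,0]'

```text
t: 8.3
ee_pos: [0.4976, -0.0562, 0.1711]
tcp_rot: [-3.14, -0.001, -1.208]
ft_force: [-0.8, -0.4, 0.1]
gripper_width: 0.0006
gripper_force: 0.0
```

>>> send_rows --increments '[0,0,0,0.1,0,0,0,0,0,0,0.1,0,0,0,0,0,0,0.1,0,0,0,0,0,0,0.1,0,0,0,0,0,0,0.05,0,0,0,0,0,0,0,0,0,0]'

```text
t: 9.05
ee_pos: [0.497, -0.0562, 0.1523]
tcp_rot: [3.141, -0.0, -1.209]
ft_force: [0.1, 0.7, -0.8]
gripper_width: 0.0005
gripper_force: 0.0
```

```bash
python3 -c "
from h import *
s,R=st(); go((-.034,0,.129),s,R)"
```

```text
t 9.05 tcp cf [-0.0338 -0.0004  0.1523] tip cf [-0.0338 -0.0004  0.1413] F cf [ 0.35  0.66 -0.77] w 0.00045838387895906344
units [-0.009  0.005  0.307]
```

Tip is at 141 mm, about at the ajar lid. I press on slowly to about 3 mm below the shut height.

>>> send_rows --increments '[0,0,0,0.05,0,0,0,0,0,0,0.05,0,0,0,0,0,0,0.05,0,0,0,0,0,0,0.05,0,0,0,0,0,0,0.05,0,0,0,0,0,0,0.04,0,0,0,0]'

```text
invalid input
```

>>> send_rows --increments '[0,0,0,0.03,0,0,0]'

```text
t: 9.18
ee_pos: [0.4971, -0.0562, 0.1517]
tcp_rot: [-3.141, -0.0, -1.208]
ft_force: [-2.8, 0.9, 7.8]
gripper_width: 0.0006
gripper_force: 3.7
```

>>> send_rows --increments '[0,0,0,0.03,0,0,0]'

```text
t: 9.3
ee_pos: [0.497, -0.0562, 0.151]
tcp_rot: [-3.141, -0.0, -1.208]
ft_force: [-2.7, 0.8, 5.8]
gripper_width: 0.0004
gripper_force: 2.9
```

>>> send_rows --increments '[0,0,0,0.05,0,0,0,0,0,0,0.05,0,0,0,0,0,0,0.05,0,0,0,0]'

```text
invalid input
```

>>> send_rows --increments '[0,0,0,0.05,0,0,0,0,0,0,0.05,0,0,0,0,0,0,0.05,0,0,0]'

```text
t: 9.68
ee_pos: [0.4972, -0.0561, 0.1436]
tcp_rot: [-3.141, 0.0, -1.209]
ft_force: [-0.2, 0.4, -0.0]
gripper_width: 0.0007
gripper_force: 0.0
```

>>> send_rows --increments '[0,0,0,0.05,0,0,0,0,0,0,0.04,0,0,0]'

```text
t: 9.93
ee_pos: [0.497, -0.0562, 0.1402]
tcp_rot: [3.141, -0.0, -1.208]
ft_force: [-3.9, 1.0, 8.7]
gripper_width: 0.0007
gripper_force: 4.2
```

>>> send_rows --increments '[0,0,0,0.02,0,0,0]'

```text
t: 10.05
ee_pos: [0.4971, -0.0561, 0.1403]
tcp_rot: [3.141, -0.0, -1.208]
ft_force: [-3.4, 1.0, 7.7]
gripper_width: 0.0003
gripper_force: 4.2
```

>>> send_rows --increments '[0,0,0,0.03,0,0,0,0,0,0,0,0,0,0]'

```text
t: 10.3
ee_pos: [0.4971, -0.0561, 0.1402]
tcp_rot: [-3.141, -0.001, -1.208]
ft_force: [-4.7, 1.0, 11.2]
gripper_width: 0.0003
gripper_force: 5.7
```

>>> send_rows --increments '[0,0,0,-0.3,0,0,0,0,0,0,-0.7,0,0,0,0,0,0,-0.7,0,0,0,0,0,0,0,0,0,0]'

```text
t: 10.8
ee_pos: [0.4986, -0.056, 0.2089]
tcp_rot: [-3.136, -0.001, -1.208]
ft_force: [0.0, -0.9, -1.3]
gripper_width: 0.0004
gripper_force: 0.0
```

Run:
```python
from h import *
s,R=st()
d=cam("side"); im=d["image"]
g=cv2.inRange(cv2.cvtColor(im,cv2.COLOR_RGB2HSV),(45,90,60),(85,255,255)); G,q=blob(g,(275,245,295,265)); print(cf(cast(d,*G,.094)),cf(cast(d,*G,.096)))
L=lambda r,y,n,th:F(.106-r*np.cos(th)+n*np.sin(th),y,.113+r*np.sin(th)+n*np.cos(th))
big=cv2.resize(im[80:300,180:380],None,fx=2.7,fy=2.7,interpolation=cv2.INTER_CUBIC)[:,:,::-1].copy()
for th,col in((0,(0,0,255)),(.08,(0,200,0))):
  for u,v in proj(d,[L(.162,y,.016,th) for y in(-.093,.093)]): cv2.circle(big,(int((u-180)*2.7),int((v-80)*2.7)),2,col,-1)
cv2.imwrite("pics/c5.png",big)
# press plan: key axis, target tip above key top
n=np.array([-np.sin(np.radians(20)),0,np.cos(np.radians(20))]); K=np.array([-.091,-.068,.096])
print("hover 30mm",K+.03*n,"tip->tcp",K+(.03+.011)*n)
```

```text
t 10.8 tcp cf [-0.0322 -0.0008  0.2089] tip cf [-0.0322 -0.0008  0.1979] F cf [-0.29 -0.87 -1.26] w 0.000439216928325044
[-0.09076379 -0.06853704  0.094     ] [-0.09237428 -0.0693744   0.096     ]
hover 30mm [-0.1012606  -0.068       0.12419078] tip->tcp [-0.10502283 -0.068       0.1345274 ]
```

View pics/c5.png

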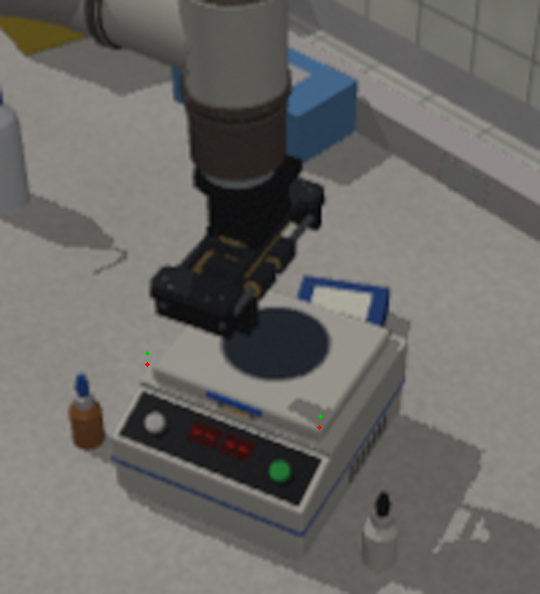

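The lid's front corner at (318,428) lies on the predicted shut position and has stayed there with the finger lifted, so the catch holds. Now I go to the green key at (280,470) and tilt the tool 20 degrees to the panel normal.

>>> send_rows --increments '[0,0.42,0.455,0,0,0,0,0,0.42,0.455,0,0,0,0,0,0.42,0.455,0,0,0,0,0,0.42,0.455,0,0,0,0,0,0,0,0,0.8,0,0,0,0,0,0,0.8,0,0,0,0,0,0,0.8,0,0,0,0,0,0,0.8,0,0,0,0,0,0,0.8,0,0,0,0,0,0,0,0,0]'

```text
t: 12.1
ee_pos: [0.4514, -0.1451, 0.2054]
tcp_rot: [-2.795, 0.001, -1.21]
ft_force: [0.5, 0.1, -0.4]
gripper_width: 0.0007
gripper_force: 0.0
```

```bash
python3 -c "
from h import *
s,R=st(); go((-.1013,-.068,.1242),s,R); print((Rc.T@R.as_matrix())[:,2])"
```

```text
t 12.1 tcp cf [-0.1079 -0.0674  0.2054] tip cf [-0.1041 -0.0674  0.195 ] F cf [ 0.54 -0.08 -0.41] w 0.0006744435227481416
units [0.018 0.535 1.689]
[ 0.33996419  0.00107804 -0.94043776]
```

>>> send_rows --increments '[0,0.01,0.27,0.4,0,0,0,0,0.01,0.265,0.4,0,0,0,0,0,0,0.45,0,0,0,0,0,0,0.44,0,0,0,0,0,0,0,0,0,0]'

```text
t: 12.72
ee_pos: [0.4553, -0.1442, 0.1338]
tcp_rot: [-2.797, 0.002, -1.208]
ft_force: [-0.2, -0.8, -0.3]
gripper_width: 0.0004
gripper_force: 0.0
```

Run:
```python
from h import *
s,R=st(); go((-.091,-.068,.096),s,R)
d=cam("side"); cv2.imwrite("pics/c6.png",cv2.resize(d["image"][160:300,200:340],None,fx=4,fy=4)[:,:,::-1])
```

```text
t 12.725 tcp cf [-0.1039 -0.068   0.1338] tip cf [-0.1002 -0.0679  0.1235] F cf [-0.45 -0.64 -0.27] w 0.0003840894566219225
units [0.003 0.016 0.724]
```

View pics/c6.png

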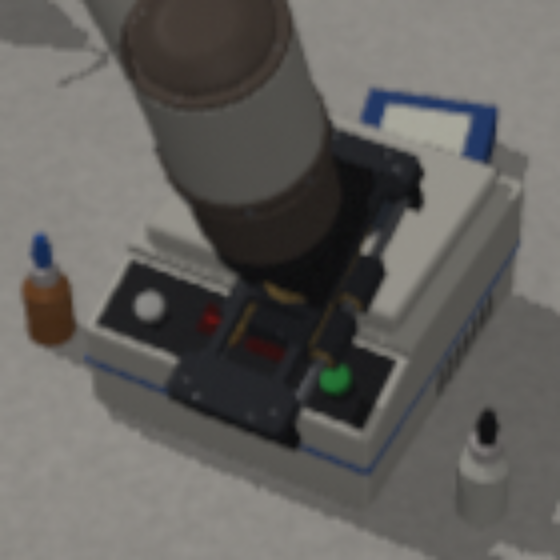

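The tilted gripper stands over the green key, which shows beneath it at (335,380). The grey key at (150,305) is clear. I descend along the tool axis.

>>> send_rows --increments '[0,0,0,0.3,0,0,0,0,0,0,0.3,0,0,0,0,0,0,0.08,0,0,0,0,0,0,0,0,0,0]'

```text
t: 13.28
ee_pos: [0.4643, -0.1411, 0.1096]
tcp_rot: [-2.793, 0.0, -1.209]
ft_force: [0.3, -0.4, 0.6]
gripper_width: 0.0008
gripper_force: 0.0
```

>>> send_rows --increments '[0,0,0,0.04,0,0,0,0,0,0,0.04,0,0,0]'

```text
t: 13.52
ee_pos: [0.4656, -0.1409, 0.1073]
tcp_rot: [-2.792, -0.0, -1.209]
ft_force: [-0.9, -0.3, 2.4]
gripper_width: 0.0007
gripper_force: 1.5
```

>>> send_rows --increments '[0,0,0,0.03,0,0,0]'

```text
t: 13.65
ee_pos: [0.466, -0.1408, 0.1061]
tcp_rot: [-2.792, -0.0, -1.209]
ft_force: [-2.3, -1.0, 3.7]
gripper_width: 0.0007
gripper_force: 1.9
```

>>> send_rows --increments '[0,0,0,0.03,0,0,0]'

```text
t: 13.78
ee_pos: [0.4664, -0.1406, 0.105]
tcp_rot: [-2.792, -0.0, -1.208]
ft_force: [-5.1, -0.6, 11.6]
gripper_width: 0.0003
gripper_force: 6.5
```

>>> send_rows --increments '[0,0,0,0.02,0,0,0,0,0,0,0,0,0,0,0,0,0,0,0,0,0]'

```text
t: 14.15
ee_pos: [0.4664, -0.1406, 0.105]
tcp_rot: [-2.792, -0.001, -1.208]
ft_force: [-6.4, -0.5, 11.6]
gripper_width: 0.0002
gripper_force: 6.6
```

Run:
```python
from h import *
s,R=st(); go((-.091,-.068,.096),s,R)
d=cam("side"); cv2.imwrite("pics/c7.png",cv2.resize(d["image"][160:300,200:340],None,fx=4,fy=4)[:,:,::-1])
```

```text
t 14.15 tcp cf [-0.0922 -0.0686  0.105 ] tip cf [-0.0885 -0.0686  0.0947] F cf [-6.14  1.79 11.59] w 0.00016662998572960147
units [-0.014  0.049 -0.052]
```

View pics/c7.png

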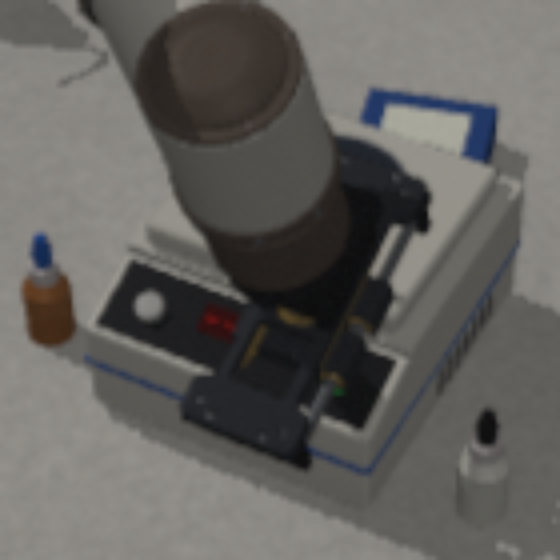

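>>> send_rows --increments '[0,0,0,0.03,0,0,0,0,0,0,0.03,0,0,0,0,0,0,0,0,0,0]'

```text
t: 14.58
ee_pos: [0.4666, -0.1406, 0.1047]
tcp_rot: [-2.792, -0.001, -1.207]
ft_force: [-15.5, 0.9, 28.7]
gripper_width: 0.0004
gripper_force: 16.6
```

Run:
```python
from h import *
s,R=st(); go((-.091,-.068,.096),s,R)
d=cam("side");im=d["image"]
for x in (0,):
    print("red lit",(im[225:255,245:275,0].astype(int)-im[225:255,245:275,1]>60).sum(), im[225:255,245:275,0].max())
```

```text
t 14.575 tcp cf [-0.092  -0.0686  0.1047] tip cf [-0.0883 -0.0686  0.0944] F cf [-14.15   6.33  28.72] w 0.00044866166377087
units [-0.015  0.05  -0.062]
red lit 6 147
```

The force now rises without further travel, so the key is on its stop. I ease off a little but keep it held.

>>> send_rows --increments '[0,0,0,-0.04,0,0,0,0,0,0,0,0,0,0,0,0,0,0,0,0,0,0,0,0,0,0,0,0]'

```text
t: 15.12
ee_pos: [0.4665, -0.1406, 0.1049]
tcp_rot: [-2.792, -0.001, -1.208]
ft_force: [-9.7, -0.6, 17.5]
gripper_width: 0.0002
gripper_force: 9.9
```

Run:
```python
from h import *
s,R=st(); a=cam("side")["image"]
for n in("side","scene"): cv2.imwrite(f"pics/f_{n}.png",cam(n)["image"][:,:,::-1])
b=cv2.resize(a[150:300,190:340],None,fx=4,fy=4,interpolation=cv2.INTER_CUBIC)[:,:,::-1]; cv2.imwrite("pics/c8.png",b)
```

```text
t 15.125 tcp cf [-0.0921 -0.0686  0.1049] tip cf [-0.0884 -0.0686  0.0946] F cf [-9.31  2.86 17.45] w 0.00020882417833817854
```

View pics/c8.png

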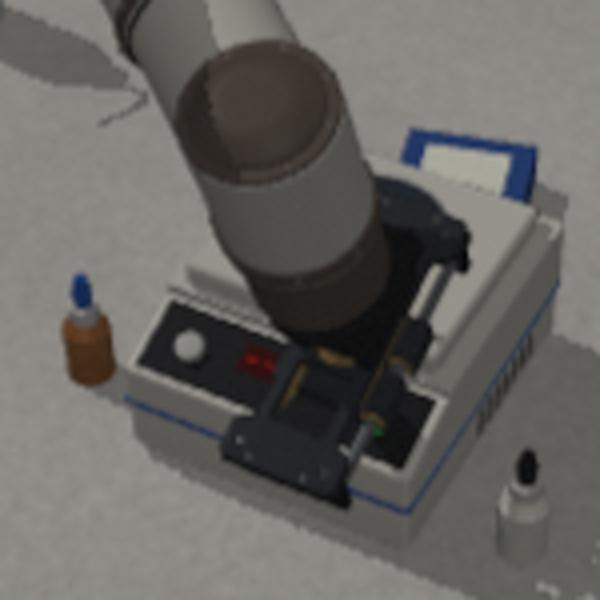

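The lid is shut, the fingertips hold down the green key (a sliver shows at (377,432)), the grey key at (190,348) is untouched and the bottles are in place.

```bash
python3 -c "
from plant import bot
print(bot.close_job())"
```

```text
the job is handed in; nothing more can be done
None
```

I pushed the lid shut from behind and pressed it down until the catch held, then pressed the green quick-spin key; the job was handed in at about 15 s with the key held against its stop at about 17 N, though I could not see the rotor itself spin.

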